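# Set the bundling tray and stack two cartons

### The job

On the market stall, get the wooden bundling tray ready by rolling its ribbed black thumbwheel with a fingertip until the white divider's red pointer lies wholly inside the green band; do not push the divider itself. Then lay the red biscuit carton flat on the dark strip between the fixed wooden fence and the divider, and stack the yellow carton squarely on top of it, edges flush. Set the cartons down rather than dropping them, let go, leave the pointer in the green band and the can, jar and canister where they stand.

Things in the scene. Friction and masses are not known exactly. Their poses are not given: they have to be found in the camera images.
- tray: Wooden bundling tray, fixed. Origin: at counter height under the bay's centre. Floor plate 10 mm thick, x -60..90, y -77..185 mm. A grey block (56 x 60 mm, top 36 mm above the counter) at x 0, y 155 mm holds the thumbwheel.
- bay (a point): Centre of the dark rubber strip, 54 x 100 mm (tray x, y), on the tray's floor 10 mm above the counter: where the cartons lie. The bay is open on both x sides. The brown fixed fence (80 x 8 mm, top 50 mm above the counter) has its inner face at tray y -56 mm. Axes as the tray's.
- band (a point): Centre of the green band, 12 mm wide along tray y, on the white gauge strip of the tray's floor, at tray x 76, y 60, z 10 mm. Axes as the tray's.
- divider: White upright divider, 80 x 8 mm, top 50 mm above the counter; slides along tray y, +-40 mm from the band, 16 mm per rad of the wheel. Origin: on the tray floor, mid thickness; its 4 mm wide red pointer lies at the same tray y, so it is in the band within 4 mm of the band's y. Starts 14 to 32 mm too near the fence. Holds against about 1.5 N, then slides; not to be pushed by robot or carton.
- wheel_top (a point): Top of the thumbwheel's rim, mid width, 43 mm above the counter. Black ribbed wheel, radius 20, 14 mm wide, axle along tray x, in a slot of the grey block: only its top 7 mm stand out. It does not yield when pressed. About 1.5 N along the rim turns it; it stays where left. Pressed too lightly (under about 4 N) the finger slips and it turns less.
- thumbwheel (a joint): Wheel angle, rad; 0 with the pointer centred in the band. A fingertip pressed down on the wheel's top with some 5 to 15 N and moved level along tray y rolls it: towards +y turns it positive and moves the divider to +y, away from the fence, 0.8 mm for each mm of rim. A stroke of 20 mm turns about 1 rad; lift to go back for the next.
- red_carton: Red biscuit carton with a white stripe, 54 x 100 x 22 mm (x, y, z), about 0.2 kg, lying flat on the counter; origin at the centre of its underside. Rigid. Grasp across the 54 mm.
- yellow_carton: Yellow biscuit carton with a brown stripe, same size and origin as the red one.
- can: Bystander: blue-banded drink can, radius 33, height 115 mm, origin centre of underside. Leave it.
- jar: Bystander: jar with green lid, radius 36, height 100 mm, origin centre of underside. Leave it.
- canister: Bystander: white canister, radius 45, height 150 mm, origin centre of underside. Leave it.
Mind the look-alikes: they are no part of the job. Of the things shaped like the yellow_carton, the yellow one is meant.

How it is judged:
By the outcome, as a careful person would: the job done as asked, in the order asked, and still so for the second after the job is handed in, with the robot touching nothing.
It also fails if it takes over 67 s, if anything falls off the work surface, if the arm or the gripper's body presses on something with over 40 N, if the wrist force passes 120 N, or if a joint passes its speed limit or range.

### The arm

A 6-joint arm with a two-finger parallel gripper is mounted at the origin on the work surface. World frame = base frame: x ahead of the robot, y to its left, z up, the work surface at z = 0. Lengths are in m, angles in rad, forces in N, time in s.
With the tool pointing down it reaches from about 0.35 to 1 m from the base axis. Payload 7.1 kg.
Tool frame: the origin (TCP) lies midway between the tips of the shut fingers; the grasp point (between the pads) lies 19 mm behind it (grip_point_offset is the distance from the TCP to the grasp point, in m); x points along the fingers, y is the direction in which the jaws open and shut, and the axes are right-handed (so a half turn about x gives the same grasp; the last joint's range is limited). The gripper opens to 85 mm and grips with 20 to 120 N. Pads are 22 mm wide; open, the fingers measure 114 mm over their backs; the gripper's body (76 mm by 85 mm) begins 54 mm behind the grasp point. The pads swing forward as they close: fully open they stand 13 mm farther back than shut.
Start: joints at [1.29, 0.423, 1.63, -0, 1.089, -0.019], TCP at [0.162, 0.604, 0.231] pointing down, gripper open.
Joint ranges: [-3, 3], [-0.9, 2.11], [0.09, 2.58], [-1.31, 4.45], [0.11, 2.69], [-2.54, 2.54]. Speed limits (rad/s): [2.39, 2.39, 3.01, 3.14, 3.14, 3.14].

### API

Orientations are given as a rotation vector (axis times angle).
In Python, from station import * gives the robot as it stands.
- The arm moves only by the tool send_rows, never from a script. Its argument "commands" is a list of rows, each a list of 5 numbers: the shift along the tool's x, y, z in mm, then the turn about the tool's x in rad, then the closure in counts, from 0 (fully open) to 255 (shut). A call has 1 to 10 rows; each row shifts and turns the commanded pose from where the row before left it, along the tool's axes as they then stand; what a row does not reach is not made up. A row lasts 1/8 s, in which the tool goes at most 62.5 mm and 10.7 degrees, less where a joint would pass 70% of its speed; a pose out of reach is approached as far as the arm can. A call is refused whole if a number of a shift passes 62.5 or a number of a turn 0.188, either way. A call with a gripper value outside its range is refused whole. The fingers move at their own pace and stop on an object; "grip_force" is the grip in N (left out, the last holds). Time passes only in rows, so rows that do not move let the fingers close. It gives the time, the measured TCP pose, the force and the opening at its end, in the units of the state.
- observe(): the state, without advancing time (a new reading comes with each control period).
- camera(name): name is "scene" or "top" or "wrist"; returns a dict with "image" (480x640x3 uint8, red, green, blue), "K" (3x3 intrinsics, pixels), "distortion" ([k1, k2, p1, p2, k3] as OpenCV has them; the pictures are not rectified), "R" (3x3) and "t" (3): a world point X has camera coordinates R X + t. Camera axes: x right, y down, z forward; pixel columns grow to the right and rows downward; lengths in m; the calibration is good to about 2 mm. A picture is of the moment at which its call begins. There is no depth.
- finish_job(): hands the job in, once; it reports no verdict.
The state is a dict: "t": time; "joints": joint angles; "qd": joint speeds; "effort": joint torques, N m; "position": TCP position; "tcp_rot": TCP orientation; "force": force on the tool from outside, world axes, zero at the start; "moment": the same for the moment, N m; "gripper_width": finger opening in m.
Only numpy, scipy, OpenCV 4.12 (cv2) and the standard library are available. Lean on these libraries where they do the work, as an engineer would, in place of code of your own. Each camera call takes 0.05 s, during which the arm holds its last target.

## Working session

There is one attempt and no reset: what is moved stays moved. The work goes in short steps, Python scripts to look and compute and a tool call to move; the robot and the scene stay as the last step left them, time stands still between calls to the robot, and variables do not carry over. Pictures are saved under pics/ and viewed, and the job is handed in when it is done.

Besides the shell and the picture viewer there is one more tool, called after ">>>" by a JSON object that holds its "name" and its "arguments". send_rows: Moves the arm, as the interface text tells. Its arguments: {"type":"object","properties":{"commands":{"type":"array","items":{"type":"array","items":{"type":"number"}}},"grip_force":{"type":"number"}},"required":["commands"]}

```bash
ls; mkdir -p pics; python3 - <<'E'
from station import *
import cv2
s=observe();print({k:s[k] for k in ('t','position','tcp_rot','force','gripper_width')})
for n in('scene','top','wrist'):
    c=camera(n);cv2.imwrite(f'pics/a_{n}.png',c['image'][...,::-1]);print(n,c['K'],c['distortion'],c['R'],c['t'])
E
```

```text
pics
{'t': 0.0, 'position': array([0.16157718, 0.60317605, 0.23054267]), 'tcp_rot': array([ 0.20433478,  1.56124946, -0.20674444]), 'force': array([ 0.33565451, -0.20303346,  0.87365632]), 'gripper_width': 0.08551689879076114}
scene [[506.08033298   0.         319.52612813]
 [  0.         506.08033298 231.18001892]
 [  0.           0.           1.        ]] [-0.09843787  0.          0.          0.          0.        ] [[ 0.05222239  0.99856967  0.01146456]
 [ 0.83512501 -0.03737406 -0.54878902]
 [-0.54757559  0.03823342 -0.83588227]] [-0.02475504 -0.40397642  1.61565903]
top [[607.18164304   0.         322.62258582]
 [  0.         607.18164304 237.39940801]
 [  0.           0.           1.        ]] [0.0403371 0.        0.        0.        0.       ] [[ 0.01088788 -0.99993517 -0.00333329]
 [-0.99852796 -0.0106953  -0.0531745 ]
 [ 0.0531354   0.00390734 -0.99857967]] [0.00818259 0.55415925 1.33098117]
wrist [[382.85664245   0.         316.49072815]
 [  0.         382.85664245 238.13443161]
 [  0.           0.           1.        ]] [-0.05821736  0.          0.          0.          0.        ] [[ 0.25813744  0.96610707 -0.00147832]
 [ 0.92155364 -0.24577314  0.30055691]
 [ 0.29000682 -0.07894734 -0.95376274]] [-0.62399893 -0.04067887  0.37952421]
```

View pics/a_top.png

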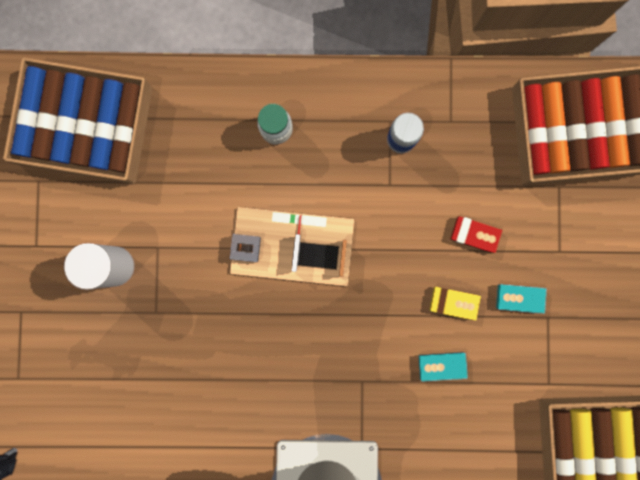

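View pics/a_scene.png

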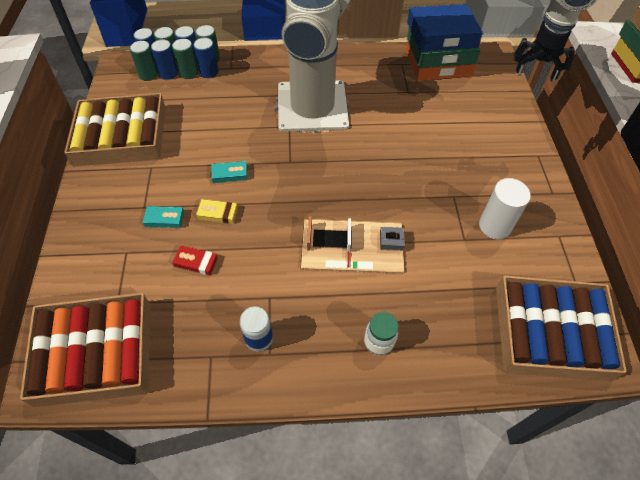

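View pics/a_wrist.png

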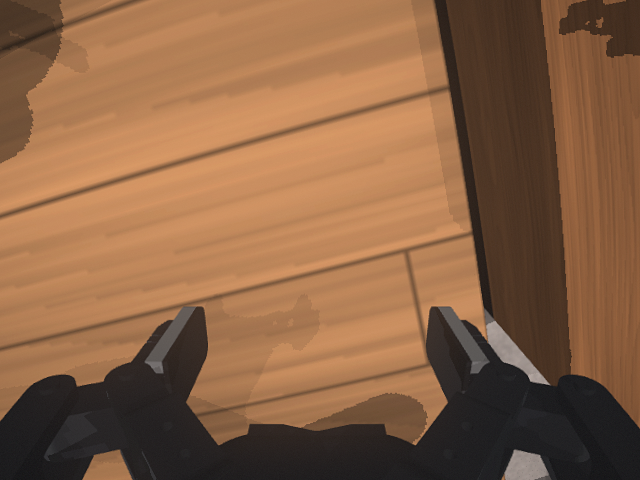

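```bash
python3 - <<'E'
import cv2
im=cv2.imread('pics/a_top.png')
cv2.imwrite('pics/b_tray.png',cv2.resize(im[195:300,220:365],None,fx=5,fy=5,interpolation=cv2.INTER_CUBIC))
cv2.imwrite('pics/b_cart.png',cv2.resize(im[205:330,420:560],None,fx=4.5,fy=4.5,interpolation=cv2.INTER_CUBIC))
E
```

```text
(no output)
```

View pics/b_tray.png

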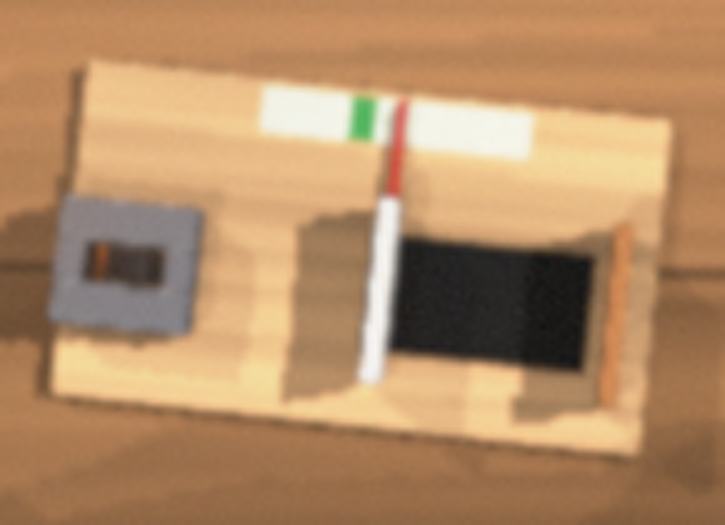

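View pics/b_cart.png

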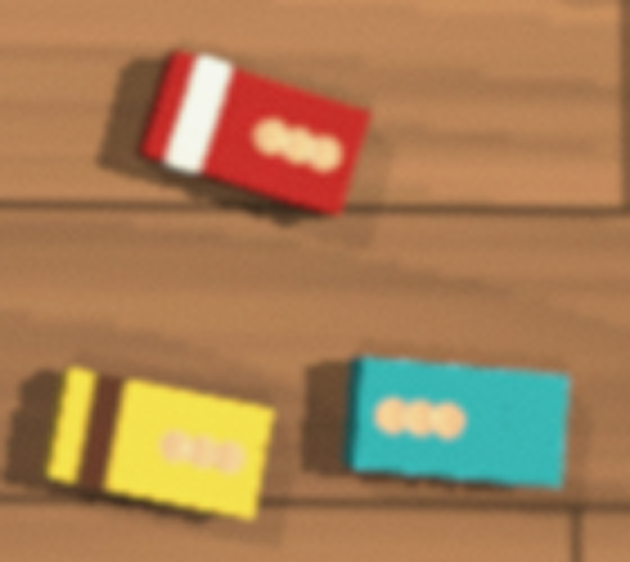

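```bash
cat > h.py <<'E'
import numpy as np, cv2
from scipy.spatial.transform import Rotation as Rn
def ray(c,px,z):
    p=cv2.undistortPoints(np.array(px,float).reshape(-1,1,2),c['K'],np.array(c['distortion'])).reshape(-1,2)
    d=np.c_[p,np.ones(len(p))]@c['R']; o=-c['R'].T@c['t']
    z=np.broadcast_to(z,len(p))
    return o+d*((z-o[2])/d[:,2])[:,None]
def crop(px,f,x0,y0): return (np.array(px,float)+.5)/f-.5+np.array([x0,y0])
def proj(c,X):
    return cv2.projectPoints(np.array(X,float).reshape(-1,3),cv2.Rodrigues(c['R'])[0],c['t'],c['K'],np.array(c['distortion']))[0].reshape(-1,2)
def fit(loc,w):
    loc=np.array(loc,float);w=np.array(w)[:,:2]
    a=loc.mean(0);b=w.mean(0);H=(loc-a).T@(w-b)
    th=np.arctan2(H[0,1]-H[1,0],H[0,0]+H[1,1])
    R=np.array([[np.cos(th),-np.sin(th)],[np.sin(th),np.cos(th)]])
    t=b-R@a; return t,th,np.abs(loc@R.T+t-w).max()
def tool():
    from station import observe
    s=observe();return s,np.array(s['position']),Rn.from_rotvec(s['tcp_rot']).as_matrix()
E
cat > m1.py <<'E'
from h import *; from station import *
c=camera('top')
T=crop([(90,62),(668,120),(640,455),(52,395)],5,220,195)
w=ray(c,T,.010);print('tray',fit([(.09,.185),(.09,-.077),(-.06,-.077),(-.06,.185)],w))
t,th,_=fit([(.09,.185),(.09,-.077),(-.06,-.077),(-.06,.185)],w)
R=np.array([[np.cos(th),-np.sin(th)],[np.sin(th),np.cos(th)]])
L=lambda px,z:(ray(c,crop(px,5,220,195),z)[:,:2]-t)@R
print('local: band,pointer,bay corners',L([(363,118),(402,103)],.011)*1e3, L([(400,240),(592,255),(583,370),(390,352)],.01)*1e3)
print('wheel',L([(125,264)],.040)*1e3,'block',L([(67,195),(205,208),(190,333),(50,320)],.036)*1e3)
loc=[(.027,.05),(.027,-.05),(-.027,-.05),(-.027,.05)]
for n,p in (('red',[(180,50),(370,110),(340,213),(145,157)]),('yel',[(68,368),(273,407),(252,520),(48,480)])):
    w=ray(c,crop(p,4.5,420,205),.022);print(n,fit(loc,w))
s,p,M=tool();print(M)
E
python3 m1.py
```

```text
tray (array([0.51448331, 0.0293603 ]), np.float64(-0.08886637231663796), np.float64(0.0018665830775574377))
local: band,pointer,bay corners [[76.8048102  60.06902916]
 [85.19768527 43.46925094]] [[ 24.38788729  38.19858792]
 [ 26.23573713 -47.40474213]
 [-24.9556556  -48.44455691]
 [-25.54380954  37.55599824]]
wheel [[  0.92229706 154.64208471]] block [[ 28.45302142 183.53938334]
 [ 28.78603252 123.08061119]
 [-26.05534475 123.84443192]
 [-26.46921574 185.02997244]]
red (array([ 0.56468807, -0.32516998]), np.float64(-0.2885532557468644), np.float64(0.0021000729133544005))
yel (array([ 0.41279151, -0.2770701 ]), np.float64(-0.17921169365747358), np.float64(0.000758473195525522))
[[-2.89230054e-04  2.58839120e-01  9.65920404e-01]
 [-9.06670252e-04  9.65919979e-01 -2.58839277e-01]
 [-9.99999547e-01 -9.50635394e-04 -4.46913581e-05]]
```

```bash
cat >> h.py <<'E'
def plan(xyz,yaw,n,grip,rnd=0.5,p=None,yaw0=None):
    """rows to bring TCP to xyz with tool y at world yaw (tool down)"""
    s,p0,M=tool()
    if p is None: p=p0
    if yaw0 is None: yaw0=np.arctan2(M[1,1],M[0,1])
    p=np.array(p,float);xyz=np.array(xyz,float);y=yaw0
    dy=-((yaw-yaw0+np.pi)%(2*np.pi)-np.pi)
    rows=[];p1=p.copy()
    for i in range(n):
        tgt=p1+(xyz-p1)*(i+1)/n
        A=np.array([[0,0,-1],[np.cos(y),np.sin(y),0],[np.sin(y),-np.cos(y),0]])
        sh=np.round(A@(tgt-p)*1e3/rnd)*rnd
        tr=round((dy*(i+1)/n)-(-(y-yaw0)),3)
        rows.append([*sh.tolist(),tr,grip]); p=p+A.T@sh/1e3; y-=tr
    print(rows,'end',p.round(4),round(y,3)); return p,y
TR=np.array([.5145,.0294]);TH=-.089
def tw(x,y,z): c,s_=np.cos(TH),np.sin(TH);return np.array([TR[0]+c*x-s_*y,TR[1]+s_*x+c*y,z])
E
python3 -c "
from h import *
plan(tw(0,.150,.12),TH,10,255)"
```

```text
[[11.0, -31.5, 46.5, np.float64(0.14), 255], [11.0, -25.0, 50.0, np.float64(0.14), 255], [11.0, -17.5, 53.5, np.float64(0.139), 255], [11.5, -9.5, 55.0, np.float64(0.14), 255], [11.0, -2.5, 56.0, np.float64(0.14), 255], [11.0, 6.0, 56.0, np.float64(0.14), 255], [11.0, 13.0, 54.5, np.float64(0.14), 255], [11.0, 21.0, 52.0, np.float64(0.139), 255], [11.0, 28.0, 48.5, np.float64(0.14), 255], [11.5, 34.5, 44.0, np.float64(0.14), 255]] end [0.5279 0.1791 0.1198] -0.089
```

>>> {"name": "send_rows", "arguments": {"commands": [[0,-31.5,46.5,0.14,255],[0,-25,50,0.14,255],[0,-17.5,53.5,0.139,255],[0,-9.5,55,0.14,255],[0,-2.5,56,0.14,255],[10,6,56,0.14,255],[20,13,54.5,0.14,255],[20,21,52,0.139,255],[20,28,48.5,0.14,255],[20,34.5,44,0.14,255]], "grip_force": 40}}

```text
t: 1.45
position: [0.5292, 0.1778, 0.1408]
tcp_rot: [1.278, 1.163, -1.278]
force: [1.1, 0.5, -0.6]
gripper_width: 0.0
```

```bash
python3 - <<'E'
from h import *; from station import *
s,p,M=tool();print(s['t'],p,np.arctan2(M[1,1],M[0,1]),s['force'],s['gripper_width'],s['joints'])
c=camera('wrist');cv2.imwrite('pics/c_w.png',c['image'][...,::-1])
E
```

```text
1.45 [0.529159   0.17783161 0.14075169] -0.09371887789609233 [ 1.0816579   0.47267902 -0.5902947 ] 3.843389958850015e-06 [3.02860930e-01 4.49078685e-01 1.84144638e+00 6.70582699e-05
 8.50730540e-01 3.96535571e-01]
```

View pics/c_w.png

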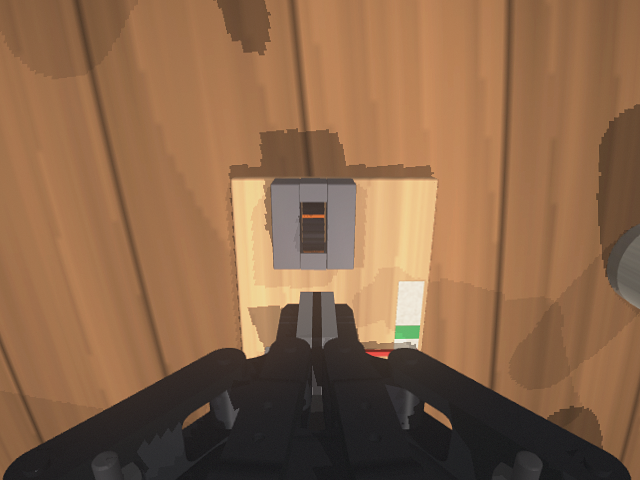

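```bash
python3 - <<'E'
from h import *; from station import *
c=camera('wrist')
im=cv2.imread('pics/c_w.png');cv2.imwrite('pics/c_w2.png',cv2.resize(im[165:375,220:450],None,fx=3,fy=3,interpolation=cv2.INTER_CUBIC))
b=ray(c,[(272,182),(355,182),(353,268),(274,268)],.036);print(fit([(-.028,.185),(.028,.185),(.028,.125),(-.028,.125)],b), b.mean(0))
print('exp block', tw(0,.155,.036), 'wheel', ray(c,[(313.5,228)],.040))
print('tray',ray(c,[(231,178),(437,178)],.01),tw(-.06,.185,.01),tw(.09,.185,.01))
print('band',ray(c,[(407.5,332)],.01),tw(.076,.06,.01))
E
```

```text
(array([0.51618512, 0.02634742]), np.float64(-0.10243150063390083), np.float64(0.0013030505712546825)) [0.53203425 0.18053499 0.036     ]
exp block [0.5282768  0.18378653 0.036     ] wheel [[0.53207238 0.18063215 0.04      ]]
tray [[0.47648153 0.21477578 0.01      ]
 [0.62239818 0.20008851 0.01      ]] [0.47118075 0.21900074 0.01      ] [0.62058706 0.20566836 0.01      ]
band [[0.5978368  0.07702478 0.01      ]] [0.59553215 0.08240745 0.01      ]
```

View pics/c_w2.png

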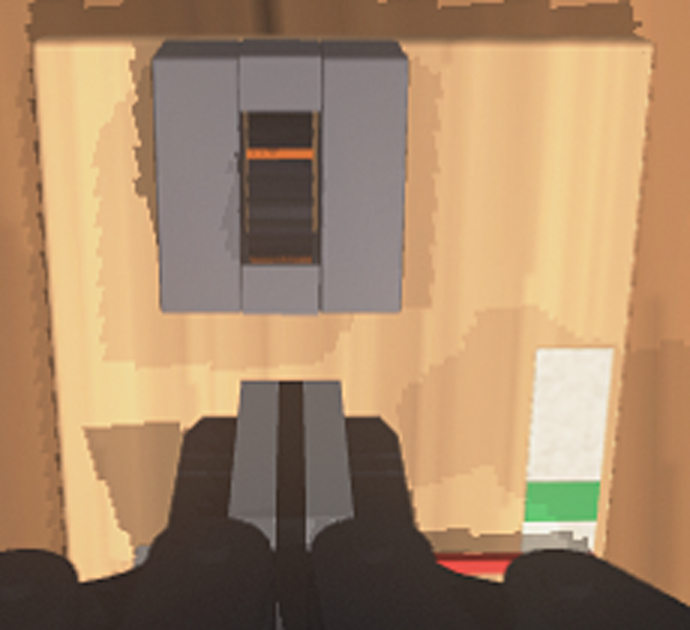

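```bash
python3 - <<'E'
from h import *; from station import *
s,p,M=tool();print(s['t'],p,s['qd'])
c=camera('wrist');im=c['image'][...,::-1];cv2.imwrite('pics/c_w3.png',cv2.resize(im[165:375,220:450],None,fx=3,fy=3,interpolation=cv2.INTER_CUBIC))
print(proj(c,[p]))
E
```

```text
1.55 [0.53002329 0.17543923 0.13934583] [ 0.06918419 -0.03957399  0.02362203  0.03095377  0.0320808  -0.02962849]
[[313.70220788 310.22026833]]
```

View pics/c_w3.png

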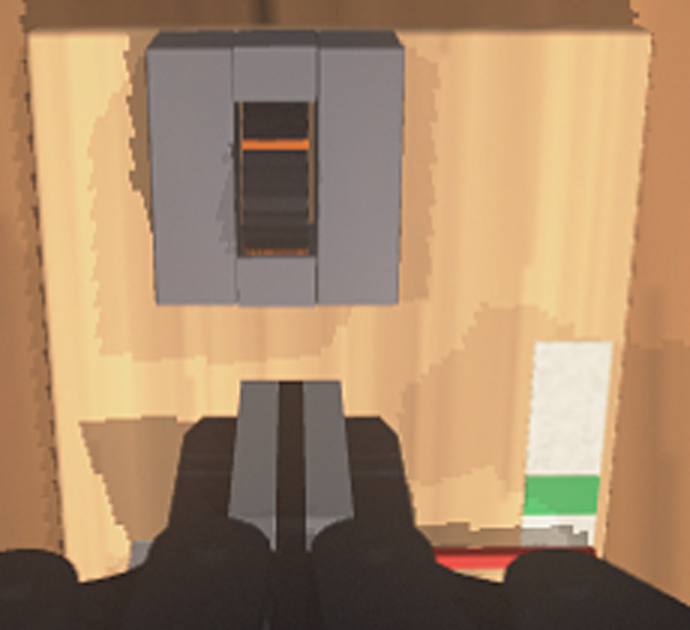

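>>> {"name": "send_rows", "arguments": {"commands": [[0,0,0,0,255],[0,0,0,0,255]]}}

```text
t: 1.85
position: [0.5275, 0.1804, 0.1418]
tcp_rot: [1.273, 1.167, -1.272]
force: [0.5, -0.2, -0.1]
gripper_width: -0.0001
```

```bash
python3 - <<'E'
from h import *; from station import *
s,p,M=tool();print(s['t'],p,s['qd'],np.arctan2(M[1,1],M[0,1]))
c=camera('wrist');im=c['image'][...,::-1];cv2.imwrite('pics/c_w4.png',cv2.resize(im[165:375,220:450],None,fx=3,fy=3,interpolation=cv2.INTER_CUBIC))
print(proj(c,[p]))
E
```

```text
1.85 [0.52754417 0.18042129 0.1418076 ] [ 0.0050428  -0.00177531 -0.00135383  0.00070068 -0.00219549  0.00072744] -0.08697255746403408
[[313.74420983 310.18050633]]
```

View pics/c_w4.png

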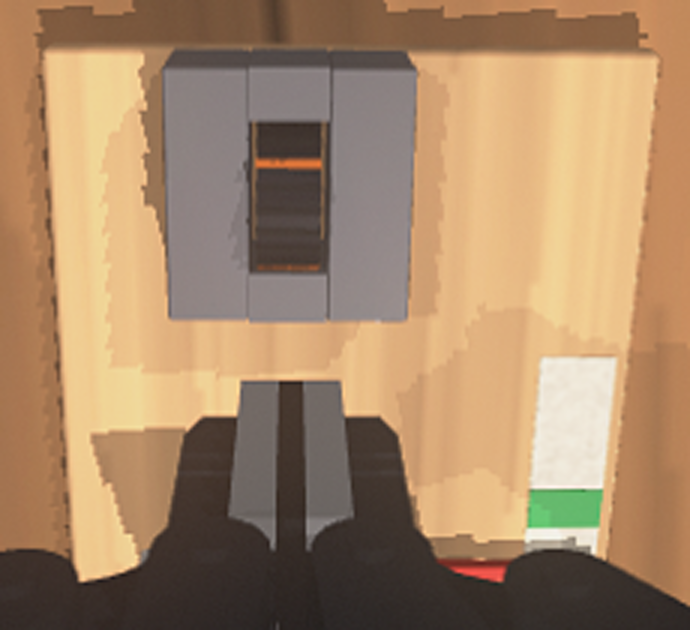

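```bash
python3 - <<'E'
from h import *; from station import *
c=camera('wrist')
k=lambda P:crop(P,3,220,165)
b=ray(c,k([(164,68),(416,68),(407,321),(169,321)]),.036)
w=ray(c,k([(289,195)]),.042);t_=ray(c,k([(43,50),(658,52)]),.01);g=ray(c,k([(565,508)]),.01)
# pixel consistency
L=[(-.028,.185),(.028,.185),(.028,.125),(-.028,.125),(-.06,.185),(.09,.185),(.076,.06)]
print(fit(L,np.r_[b,t_,g]),b.mean(0),w,tw(0,.155,.04),t_,tw(-.06,.185,0),tw(.09,.185,0),g,tw(.076,.06,0))
# finger edge: pad at +y side tip edge
print(k([(291,380),(241,380),(341,380)]), proj(c,[tool()[1]+[0,.011,0]]))
E
```

```text
(array([0.51468509, 0.02904974]), np.float64(-0.09064383435698851), np.float64(0.0010515295675023184)) [0.52877217 0.18363325 0.036     ] [[0.52900676 0.18625407 0.042     ]] [0.5282768  0.18378653 0.04      ] [[0.47244356 0.21826327 0.01      ]
 [0.62001023 0.20514191 0.01      ]] [0.47118075 0.21900074 0.        ] [0.62058706 0.20566836 0.        ] [[0.59586375 0.08150431 0.01      ]] [0.59553215 0.08240745 0.        ]
[[316.66666667 291.33333333]
 [300.         291.33333333]
 [333.33333333 291.33333333]] [[311.52322077 286.19686028]]
```

```bash
sed -i 's/^TR=.*/TR=np.array([.5146,.0292]);TH=-.090/' h.py; python3 -c "
from h import *
print(tw(0,.155,0))
plan(tw(0,.147,.050),TH,4,255)"
```

```text
[0.52853118 0.18357267 0.        ]
[[23.0, 0.0, 1.0, np.float64(0.001), 255], [23.0, 0.5, 1.5, np.float64(0.001), 255], [23.0, -0.0, 1.0, np.float64(0.0), 255], [23.0, 0.0, 1.5, np.float64(0.001), 255]] end [0.5277 0.1754 0.0499] -0.09
```

>>> {"name": "send_rows", "arguments": {"commands": [[23,0,1,0.003,255],[23,0.5,1.5,0,255],[23,0,1,0,255],[21,0,1.5,0,255],[0,0,0,0,255],[3,0,0,0,255],[0,0,0,0,255]]}}

```text
t: 2.82
position: [0.5285, 0.1747, 0.0491]
tcp_rot: [1.277, 1.164, -1.275]
force: [0.9, 0.8, 0.4]
gripper_width: -0.0001
```

>>> {"name": "send_rows", "arguments": {"commands": [[3,0,0,0,255],[2,0,0,0,255],[0,0,0,0,255]]}}

```text
t: 3.2
position: [0.528, 0.1743, 0.0432]
tcp_rot: [1.277, 1.164, -1.277]
force: [0.2, 1.1, -0.2]
gripper_width: -0.0001
```

>>> {"name": "send_rows", "arguments": {"commands": [[1,0,0,0,255],[0,0,0,0,255]]}}

```text
t: 3.45
position: [0.5282, 0.1743, 0.0427]
tcp_rot: [1.277, 1.164, -1.277]
force: [-1.2, -0.3, 4.8]
gripper_width: 0.0002
```

>>> {"name": "send_rows", "arguments": {"commands": [[0.7,0,0,0,255],[0,0,0,0,255]]}}

```text
t: 3.7
position: [0.5283, 0.1744, 0.0426]
tcp_rot: [1.277, 1.164, -1.276]
force: [-2.4, -0.8, 9.7]
gripper_width: 0.0001
```

Stroke toward tray +y (tool −z), 16 mm.

>>> {"name": "send_rows", "arguments": {"commands": [[0,0,-2,0,255],[0,0,-2,0,255],[0,0,-2,0,255],[0,0,-2,0,255],[0,0,0,0,255]]}}

```text
t: 4.32
position: [0.529, 0.1826, 0.0428]
tcp_rot: [1.277, 1.164, -1.276]
force: [-3.0, -0.6, 12.9]
gripper_width: 0.0002
```

>>> {"name": "send_rows", "arguments": {"commands": [[0,0,-2,0,255],[0,0,-2,0,255],[0,0,-2,0,255],[0,0,-2,0,255],[0,0,0,0,255]]}}

```text
t: 4.95
position: [0.5298, 0.1905, 0.0428]
tcp_rot: [1.277, 1.164, -1.276]
force: [-3.6, -0.4, 13.1]
gripper_width: -0.0001
```

```bash
cat > look.py <<'E'
import sys
from h import *; from station import *
n,tag=sys.argv[1:3];x0,y0,x1,y1=map(int,sys.argv[3:7]);f=float(sys.argv[7])
c=camera(n);im=c['image'][...,::-1];cv2.imwrite(f'pics/{tag}.png',cv2.resize(im[y0:y1,x0:x1],None,fx=f,fy=f,interpolation=cv2.INTER_CUBIC))
s=observe();print(s['t'],s['position'],s['force'],s['gripper_width'])
E
python3 look.py top d1 220 195 365 300 5; python3 look.py wrist d2 0 0 640 480 1
```

```text
5.0 [0.52976842 0.19053735 0.04277465] [-3.51475475 -0.19610158 12.94694453] -3.5122619429023814e-05
5.05 [0.52977682 0.19054473 0.04278704] [-3.37266403  0.39069371 12.98111309] -1.003807960403023e-05
```

View pics/d1.png

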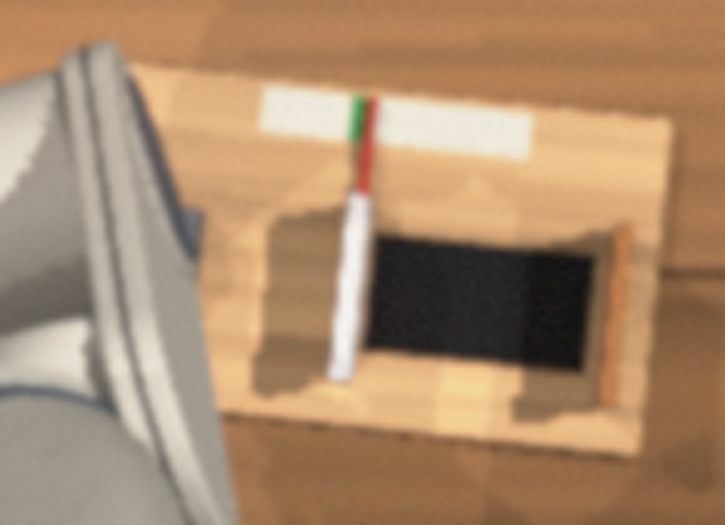

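View pics/d2.png

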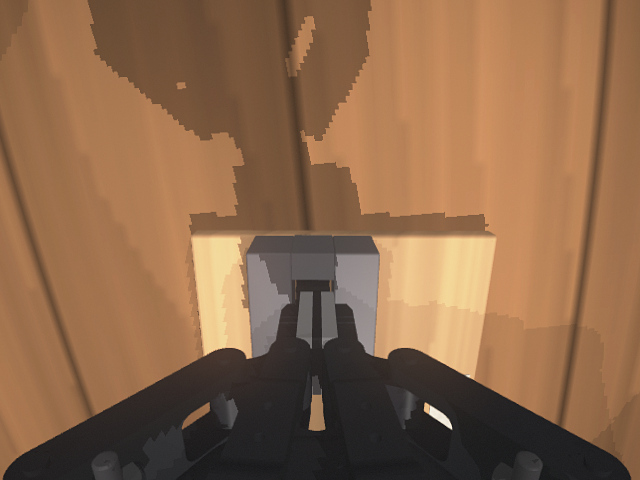

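>>> {"name": "send_rows", "arguments": {"commands": [[-8,0,0,0,255],[0,0,9,0,255],[0,0,0,0,255],[6,0,0,0,255],[2,0,0,0,255],[0,0,0,0,255]]}}

```text
t: 5.8
position: [0.5291, 0.1816, 0.0427]
tcp_rot: [1.277, 1.164, -1.276]
force: [-4.2, -1.6, 17.7]
gripper_width: -0.0001
```

>>> {"name": "send_rows", "arguments": {"commands": [[-0.7,0,0,0,255],[0,0,0,0,255],[0,0,-1.5,0,255],[0,0,-1.5,0,255],[0,0,-1.5,0,255],[0,0,0,0,255],[0,0,0,0,255]]}}

```text
t: 6.68
position: [0.5294, 0.186, 0.0428]
tcp_rot: [1.277, 1.164, -1.276]
force: [-1.9, 0.0, 11.4]
gripper_width: 0.0002
```

```bash
python3 look.py top d3 250 200 340 245 8
```

```text
6.725 [0.52943885 0.18600475 0.04280799] [-2.05766611 -0.54688246 10.6796645 ] 2.766349349630403e-05
```

View pics/d3.png

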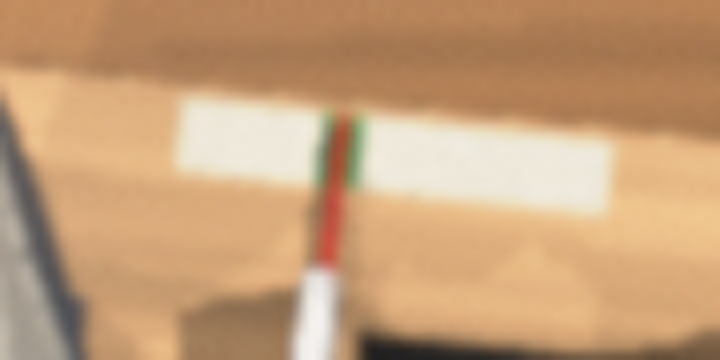

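```bash
python3 -c "
from h import *
s,p,M=tool();q=p+[0,0,.0]; q[2]=.17
plan([.56,-.365,.17],-.2886,10,0,p=q)"
```

```text
[[0.0, 8.0, 54.5, np.float64(0.02), 0], [0.0, 9.5, 54.5, np.float64(0.019), 0], [0.0, 10.0, 54.0, np.float64(0.02), 0], [0.0, 11.5, 54.0, np.float64(0.02), 0], [0.0, 12.0, 54.0, np.float64(0.019), 0], [0.0, 13.5, 53.5, np.float64(0.02), 0], [0.0, 14.5, 53.5, np.float64(0.02), 0], [0.0, 15.5, 53.0, np.float64(0.019), 0], [0.0, 16.5, 52.5, np.float64(0.02), 0], [0.0, 17.5, 52.0, np.float64(0.02), 0]] end [ 0.5598 -0.3647  0.17  ] -0.289
```

>>> {"name": "send_rows", "arguments": {"commands": [[-20,0,0,0,255],[-54,0,0,0,255],[-54,0,0,0,255]]}}

```text
t: 7.1
position: [0.5285, 0.1857, 0.1706]
tcp_rot: [1.275, 1.165, -1.278]
force: [0.7, 0.3, 0.5]
gripper_width: -0.0
```

>>> {"name": "send_rows", "arguments": {"commands": [[0,8,54.5,0.02,255],[0,9.5,54.5,0.019,255],[0,10,54,0.02,0],[0,11.5,54,0.02,0],[0,12,54,0.019,0],[0,13.5,53.5,0.02,0],[0,14.5,53.5,0.02,0],[0,15.5,53,0.019,0],[0,16.5,52.5,0.02,0],[0,17.5,52,0.02,0]]}}

```text
t: 8.35
position: [0.5592, -0.3666, 0.1695]
tcp_rot: [1.419, 1.059, -1.42]
force: [1.2, 0.7, 0.2]
gripper_width: 0.0851
```

>>> {"name": "send_rows", "arguments": {"commands": [[0,0,0,0,0],[0,0,0,0,0],[0,0,0,0,0]]}}

```text
t: 8.72
position: [0.5594, -0.3634, 0.1699]
tcp_rot: [1.418, 1.06, -1.418]
force: [-0.5, 0.1, 0.9]
gripper_width: 0.0855
```

```bash
python3 look.py wrist e1 0 0 640 480 1.25; python3 look.py top e2 220 195 365 300 5
```

```text
8.775 [ 0.55953583 -0.36345415  0.17013801] [ 0.06265607  0.36322152 -0.12675695] 0.08563778345804847
8.825 [ 0.55965242 -0.36357347  0.17030907] [-0.04013372 -0.92434652 -0.4081869 ] 0.08545884291012905
```

View pics/e1.png

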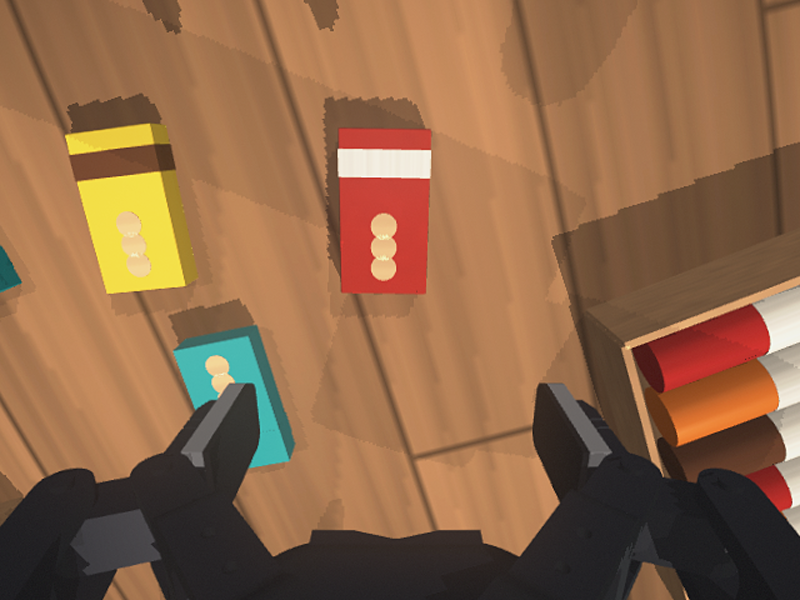

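View pics/e2.png

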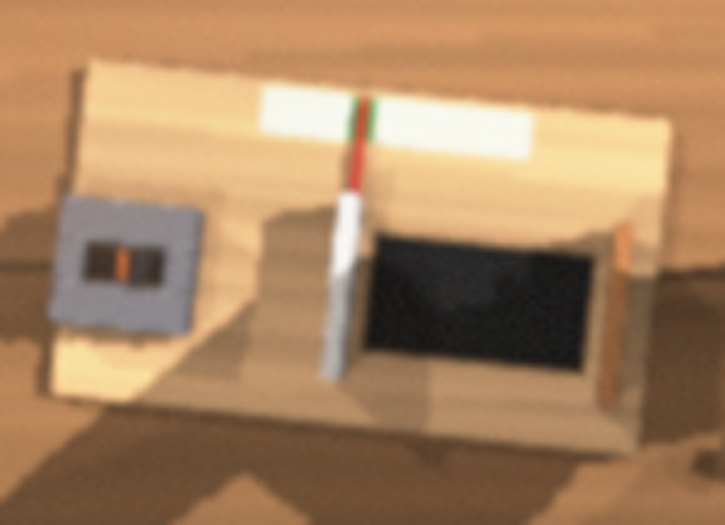

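```bash
python3 - <<'E'
from h import *; from station import *
c=camera('wrist')
loc=[(-.027,.05),(.027,.05),(.027,-.05),(-.027,-.05)]
for n,p in (('red',[(338,128),(431,129),(426,293),(341,293)]),('yel',[(66,135),(152,124),(184,288),(107,293)])):
    w=ray(c,crop(p,1.25,0,0),.022);print(n,fit(loc,w))
s,p,M=tool();print(p,np.arctan2(M[1,1],M[0,1]))
B=cv2.imread('pics/e2.png')
ct=camera('top')
t=TR;R=np.array([[np.cos(TH),-np.sin(TH)],[np.sin(TH),np.cos(TH)]])
L=lambda px,z:(ray(ct,crop(px,5,220,195),z)[:,:2]-t)@R*1e3
print(L([(378,237),(592,255),(583,370),(366,351)],.01),L([(363,117)],.011))
E
```

```text
red (array([ 0.56467239, -0.32556543]), np.float64(-0.2980291494905605), np.float64(0.0006239281737713265))
yel (array([ 0.4131863 , -0.27919648]), np.float64(-0.2084013424555714), np.float64(0.0011132558053539854))
[ 0.55973303 -0.36378509  0.17043478] -0.2875065674596699
[[ 24.55862     48.2463044 ]
 [ 26.15883871 -47.22581016]
 [-25.03134236 -48.32365624]
 [-26.34674604  48.3183085 ]] [[77.05028794 60.35132879]]
```

```bash
python3 -c "
from h import *
q=plan([.5647,-.3255,.08],-.294,3,0)
plan([.5647,-.3255,.006],-.294,4,0,p=q[0],yaw0=q[1])"
```

```text
[[30.0, -2.0, -13.0, np.float64(0.002), 0], [30.5, -2.0, -12.5, np.float64(0.002), 0], [30.0, -2.0, -13.0, np.float64(0.002), 0]] end [ 0.565  -0.3254  0.08  ] -0.294
[[18.5, -0.0, 0.0, np.float64(0.0), 0], [18.5, -0.0, 0.0, np.float64(0.0), 0], [18.5, -0.0, 0.0, np.float64(0.0), 0], [18.5, -0.0, 0.0, np.float64(0.0), 0]] end [ 0.565  -0.3254  0.006 ] -0.294
```

>>> {"name": "send_rows", "arguments": {"commands": [[30,-2,-13,0.002,0],[30.5,-2,-12.5,0.002,0],[30,-2,-13,0.002,0],[18.5,0,0,0,0],[18.5,0,0,0,0],[18.5,0,0,0,0],[14.5,0,0,0,0],[0,0,0,0,0],[0,0,0,0,0]]}}

```text
t: 10.05
position: [0.5651, -0.3267, 0.0102]
tcp_rot: [1.423, 1.054, -1.423]
force: [0.3, -0.3, -0.2]
gripper_width: 0.0855
```

>>> {"name": "send_rows", "arguments": {"commands": [[5,0,-1,0,0],[0,0,0,0,60],[0,0,0,0,90],[0,0,0,0,140],[0,0,0,0,140],[0,0,0,0,140],[0,0,0,0,140]], "grip_force": 30}}

```text
t: 10.92
position: [0.565, -0.3253, 0.0052]
tcp_rot: [1.423, 1.055, -1.423]
force: [-2.6, 0.8, 5.6]
gripper_width: 0.0536
```

```bash
python3 look.py wrist e3 0 0 640 480 1.25; python3 -c "
from h import *
s,p,M=tool();print(np.arctan2(M[1,1],M[0,1]))"
```

```text
10.975 [ 0.56495637 -0.32533848  0.00514462] [-2.12244124  1.44305676  5.32118499] 0.05321557764106743
-0.2949754459231205
```

View pics/e3.png

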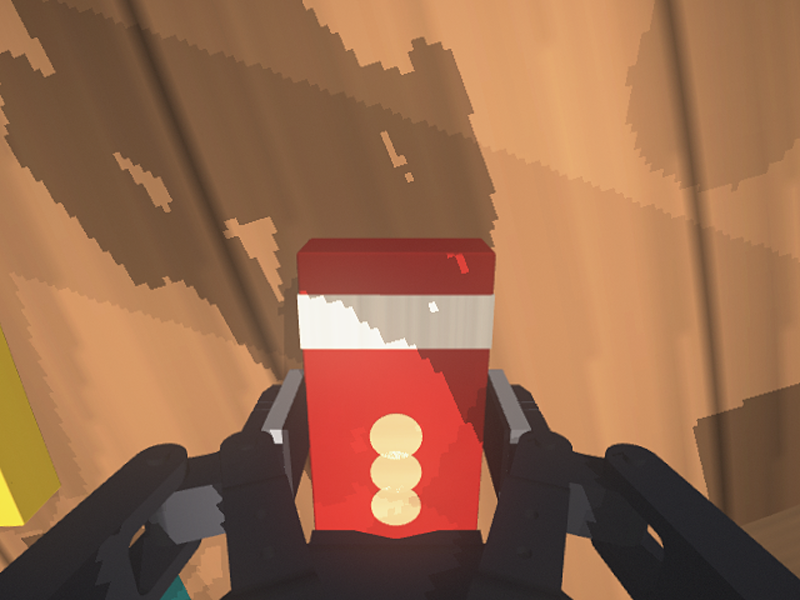

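```bash
python3 - <<'E'
from h import *; from station import *
c=camera('wrist');s,p,M=tool();y=np.arctan2(M[1,1],M[0,1])
w=ray(c,crop([(299,250),(396,249.5),(493,250)],1.25,0,0),.022)
d=(w-p)@M*1e3;print(d)
q=p.copy();q[2]=.115
a=plan(tw(0,0,.115),TH,8,140,p=q)
E
```

```text
[[-16.84175988 -24.77814784 -50.3707304 ]
 [-16.84820414   1.21736057 -50.49196371]
 [-16.85465927  27.21532362 -50.40395579]]
[[0.0, -19.0, -40.5, np.float64(-0.026), 140], [0.0, -18.0, -41.0, np.float64(-0.025), 140], [0.0, -16.5, -41.5, np.float64(-0.026), 140], [0.0, -16.0, -42.0, np.float64(-0.025), 140], [0.0, -14.5, -42.5, np.float64(-0.026), 140], [0.0, -13.5, -42.5, np.float64(-0.026), 140], [0.0, -12.5, -43.0, np.float64(-0.025), 140], [0.0, -11.5, -43.0, np.float64(-0.026), 140]] end [0.5145 0.029  0.115 ] -0.09
```

Grip is centred (edge 50.4 mm from TCP). Lift and carry.

>>> {"name": "send_rows", "arguments": {"commands": [[-10,0,0,0,140],[-50,0,0,0,140],[-50,0,0,0,140]], "grip_force": 40}}

```text
t: 11.4
position: [0.5647, -0.3251, 0.1155]
tcp_rot: [1.423, 1.056, -1.424]
force: [0.7, -0.6, -2.3]
gripper_width: 0.0531
```

>>> {"name": "send_rows", "arguments": {"commands": [[0,-19,-40.5,-0.026,140],[0,-18,-41,-0.025,140],[0,-16.5,-41.5,-0.026,140],[0,-16,-42,-0.025,140],[0,-14.5,-42.5,-0.026,140],[0,-13.5,-42.5,-0.026,140],[0,-12.5,-43,-0.025,140],[0,-11.5,-43,-0.026,140],[0,0,0,0,140],[0,0,0,0,140]]}}

```text
t: 12.65
position: [0.5149, 0.0289, 0.115]
tcp_rot: [1.275, 1.165, -1.274]
force: [0.3, 1.2, -2.9]
gripper_width: 0.0528
```

>>> {"name": "send_rows", "arguments": {"commands": [[0,0,0,0,140]]}}

```text
t: 12.78
position: [0.5149, 0.0281, 0.1149]
tcp_rot: [1.276, 1.164, -1.276]
force: [-1.1, -0.1, -1.9]
gripper_width: 0.0531
```

```bash
python3 look.py wrist f1 0 0 640 480 1.25; python3 -c "
from h import *
s,p,M=tool();print(np.arctan2(M[1,1],M[0,1]),s['gripper_width'])
plan(tw(0,0,.03),TH,3,140)"
```

```text
12.825 [0.51483452 0.02798418 0.1148651 ] [ 0.26012884 -0.42465891 -1.64655281] 0.053150747920614236
-0.0914765292770331 0.053150747920614236
[[28.5, -0.0, -0.5, np.float64(-0.0), 140], [28.0, -0.0, -0.5, np.float64(-0.001), 140], [28.5, -0.5, -0.0, np.float64(-0.0), 140]] end [0.5144 0.029  0.0299] -0.09
```

View pics/f1.png

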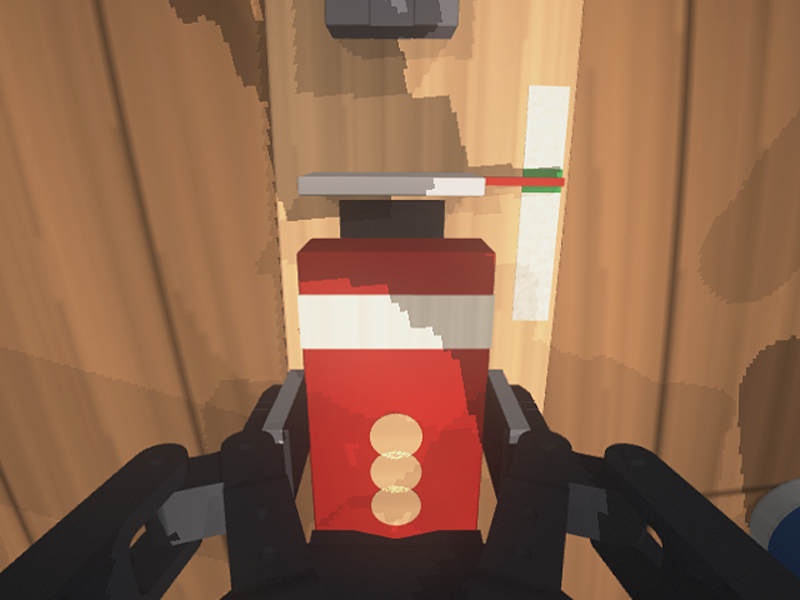

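```bash
python3 - <<'E'
from h import *; from station import *
c=camera('wrist');s,p,M=tool()
R=np.array([[np.cos(TH),-np.sin(TH)],[np.sin(TH),np.cos(TH)]])
k=lambda P,z:(ray(c,crop(P,1.25,0,0),z)[:,:2]-TR)@R*1e3
print('divider top',k([(299,194),(484,194),(299,177),(485,178)],.05),'pads strip far corners',k([(340,200),(443,200)],.01),'band',k([(542,180)],.01))
print('carton',k([(299,250),(493,250)],p[2]+.0168),'tcp',(p[:2]-TR)@R*1e3)
E
```

```text
divider top [[-39.78012205  56.40966496]
 [ 39.31998915  56.32187468]
 [-39.38138441  63.51611794]
 [ 39.41326204  63.01554034]] pads strip far corners [[-26.87797042  49.66050445]
 [ 25.75422148  49.60241248]] band [[75.86544903 59.85700395]]
carton [[-24.40840506  49.01489437]
 [ 27.6092591   48.96529439]] tcp [ 0.29986933 -1.1516502 ]
```

>>> {"name": "send_rows", "arguments": {"commands": [[28.5,-0.5,-0.5,0,140],[28,-0.5,-0.5,0,140],[28.5,0,0,0,140],[8,0,0,0,140],[0,0,0,0,140],[0,0,0,0,140]]}}

```text
t: 13.62
position: [0.5145, 0.0299, 0.0228]
tcp_rot: [1.276, 1.164, -1.274]
force: [0.4, -0.0, -3.1]
gripper_width: 0.0533
```

>>> {"name": "send_rows", "arguments": {"commands": [[5,0,0,0,140],[1,0,0,0,140],[1,0,0,0,140],[0,0,0,0,140],[0,0,0,0,140]]}}

```text
t: 14.25
position: [0.5138, 0.0301, 0.0152]
tcp_rot: [1.275, 1.165, -1.275]
force: [-2.4, -0.5, 5.6]
gripper_width: 0.053
```

>>> {"name": "send_rows", "arguments": {"commands": [[0,0,0,0,75],[0,0,0,0,60],[0,0,0,0,40],[0,0,0,0,0],[0,0,0,0,0]]}}

```text
t: 14.88
position: [0.5137, 0.03, 0.0148]
tcp_rot: [1.275, 1.165, -1.275]
force: [0.7, 0.3, -0.0]
gripper_width: 0.0856
```

>>> {"name": "send_rows", "arguments": {"commands": [[-10,0,0,0,0],[-40,0,0,0,0],[-50,0,0,0,0],[-30,0,0,0,0],[0,0,40,0,0],[0,0,0,0,0],[0,0,0,0,0]]}}

```text
t: 15.75
position: [0.51, -0.0097, 0.1451]
tcp_rot: [1.276, 1.165, -1.276]
force: [0.6, -1.0, -0.0]
gripper_width: 0.0851
```

```bash
python3 look.py wrist g1 0 0 640 480 1.25;python3 look.py top g2 220 195 365 300 5
```

```text
15.8 [ 0.50996438 -0.00942908  0.14486179] [0.58032574 0.26531172 0.53846978] 0.08538141310916197
15.85 [ 0.50993597 -0.00926883  0.14470675] [ 0.75340668 -0.28396964 -0.17579393] 0.08558554179717022
```

View pics/g1.png

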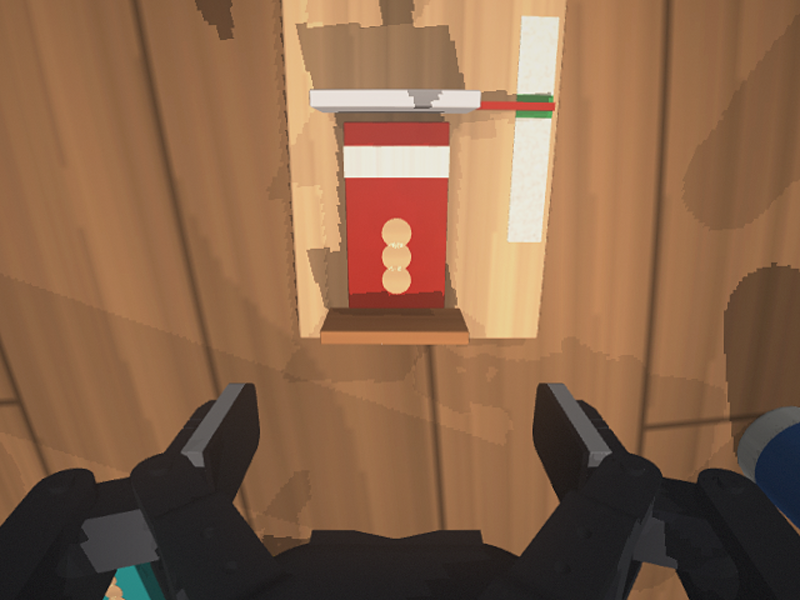

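View pics/g2.png

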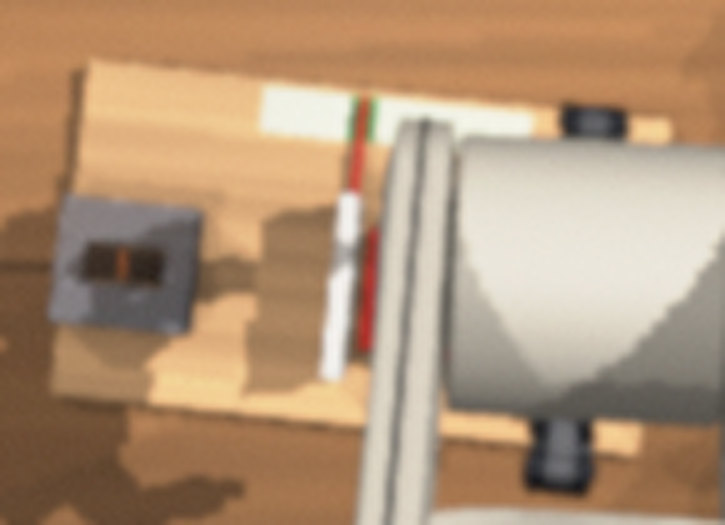

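```bash
python3 - <<'E'
from h import *; from station import *
c=camera('wrist');s,p,M=tool()
R=np.array([[np.cos(TH),-np.sin(TH)],[np.sin(TH),np.cos(TH)]])
k=lambda P,z:(ray(c,crop(P,1.25,0,0),z)[:,:2]-TR)@R*1e3
print('red',k([(344,122),(449,122),(445,300),(348,300)],.032),'div',k([(311,109),(480,108)],.05),'fence',k([(330,309),(462,309)],.05),'band',k([(533,106)],.01))
q=p.copy();q[2]=.145
print(p,s['t']);plan([.405,-.325,.145],-.195,7,0,p=q)
E
```

```text
red [[-26.28778396  50.36412344]
 [ 26.78028354  50.42306736]
 [ 27.57619579 -44.01917471]
 [-26.80163498 -44.0776525 ]] div [[-39.7331303   55.34350796]
 [ 39.20312473  55.86724891]] fence [[-34.51777998 -43.28530995]
 [ 34.71353291 -43.21077962]] band [[74.88008869 60.31480347]]
[ 0.50993146 -0.00921925  0.14462351] 15.9
[[0.0, -11.0, 46.5, np.float64(0.015), 0], [0.0, -10.0, 46.0, np.float64(0.015), 0], [0.0, -9.5, 47.0, np.float64(0.015), 0], [0.0, -9.0, 46.5, np.float64(0.015), 0], [0.0, -8.0, 47.0, np.float64(0.015), 0], [0.0, -7.5, 47.0, np.float64(0.015), 0], [0.0, -6.5, 47.0, np.float64(0.016), 0]] end [ 0.4051 -0.3252  0.145 ] -0.195
```

>>> {"name": "send_rows", "arguments": {"commands": [[0,-11,46.5,0.015,0],[0,-10,46,0.015,0],[0,-9.5,47,0.015,0],[0,-9,46.5,0.015,0],[0,-8,47,0.015,0],[0,-7.5,47,0.015,0],[0,-6.5,47,0.016,0],[0,0,0,0,0],[0,0,0,0,0],[0,0,0,0,0]]}}

```text
t: 17.15
position: [0.4054, -0.3244, 0.1446]
tcp_rot: [1.351, 1.112, -1.351]
force: [0.4, -0.4, -0.3]
gripper_width: 0.0858
```

```bash
python3 look.py wrist i1 0 0 640 480 1.25; python3 look.py top i2 220 195 365 300 5
```

```text
17.2 [ 0.40544161 -0.32450461  0.14469641] [ 0.35027153  0.18954858 -0.43249959] 0.08551992193854303
17.25 [ 0.40552118 -0.32464733  0.1447986 ] [-0.1003918   0.27422744  0.1981836 ] 0.08493765312051951
```

View pics/i1.png

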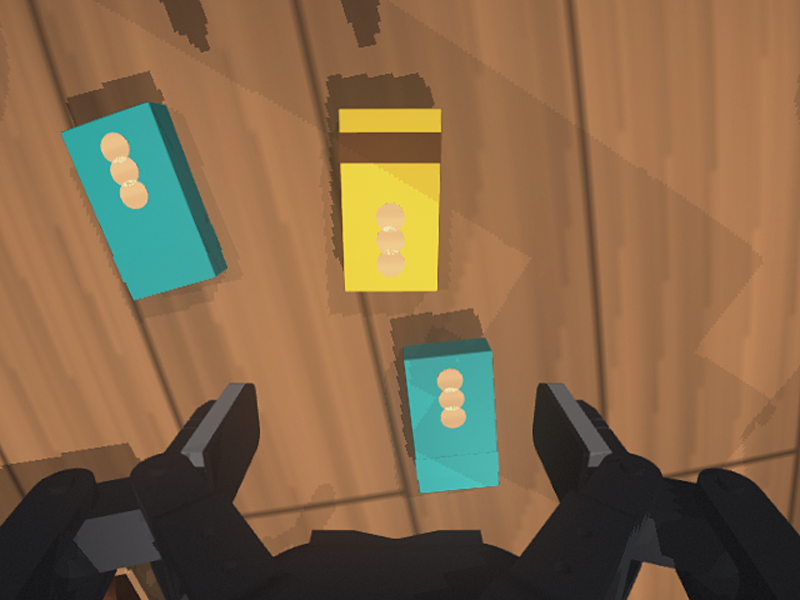

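View pics/i2.png

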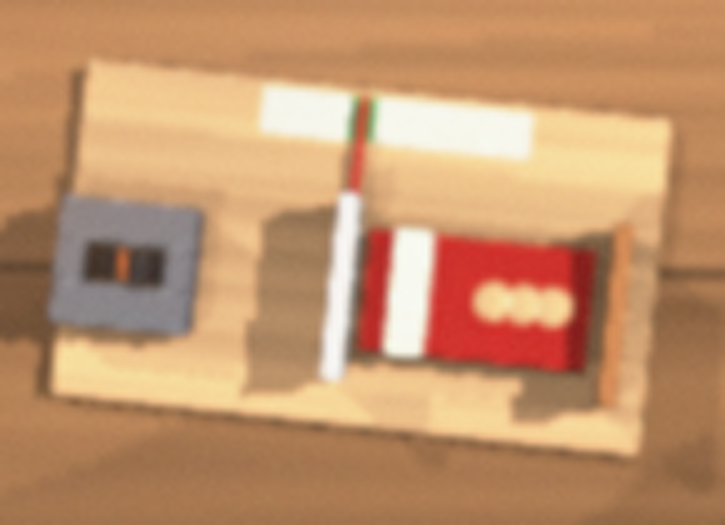

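```bash
python3 - <<'E'
from h import *; from station import *
c=camera('wrist')
loc=[(-.027,.05),(.027,.05),(.027,-.05),(-.027,-.05)]
w=ray(c,crop([(339,109),(441,109),(437,291),(346,291)],1.25,0,0),.022);r=fit(loc,w);print(r)
s,p,M=tool();print(p,np.arctan2(M[1,1],M[0,1]))
a=plan([r[0][0],r[0][1],.08],r[1],3,0)
E
```

```text
(array([ 0.41294199, -0.27854731]), np.float64(-0.18936493581439212), np.float64(0.0007968421418469429))
[ 0.40548533 -0.32481104  0.14482013] -0.1943862965248751
[[21.5, -0.5, -15.5, np.float64(-0.002), 0], [21.5, -0.5, -15.5, np.float64(-0.001), 0], [22.0, -0.5, -16.0, np.float64(-0.002), 0]] end [ 0.413  -0.2784  0.0798] -0.189
```

>>> {"name": "send_rows", "arguments": {"commands": [[21.5,-0.5,-15.5,-0.002,0],[21.5,-0.5,-15.5,-0.001,0],[22,-0.5,-16,-0.002,0],[20,0,0,0,0],[20,0,0,0,0],[20,0,0,0,0],[9,0,0,0,0],[0,0,0,0,0],[0,0,0,0,0],[0,0,0,0,0]]}}

```text
t: 18.55
position: [0.4131, -0.2796, 0.0115]
tcp_rot: [1.349, 1.111, -1.348]
force: [-0.2, 0.5, -0.8]
gripper_width: 0.0853
```

```bash
python3 -c "
from h import *
s,p,M=tool();print(p,np.arctan2(M[1,1],M[0,1]))
plan([.4129,-.2785,.005],-.1894,1,0)"
```

```text
[ 0.413143   -0.27959932  0.0115265 ] -0.1909745148393865
[[6.5, -0.5, -1.0, np.float64(-0.002), 0]] end [ 0.4128 -0.2785  0.005 ] -0.189
```

>>> {"name": "send_rows", "arguments": {"commands": [[6,0,-1,0,0],[0,0,0,0,60],[0,0,0,0,90],[0,0,0,0,140],[0,0,0,0,140],[0,0,0,0,140],[0,0,0,0,140]], "grip_force": 40}}

```text
t: 19.42
position: [0.4124, -0.2781, 0.005]
tcp_rot: [1.348, 1.114, -1.349]
force: [-3.6, 0.2, 5.8]
gripper_width: 0.0529
```

```bash
python3 look.py wrist j1 0 0 640 480 1.25; python3 -c "
from h import *
s,p,M=tool();print(p,np.arctan2(M[1,1],M[0,1]))"
```

```text
19.475 [ 0.4123907  -0.27803533  0.0049754 ] [-3.29628328  0.7079167   4.49533393] 0.05338993176612178
[ 0.4123907  -0.27803533  0.0049754 ] -0.1908930649131959
```

View pics/j1.png

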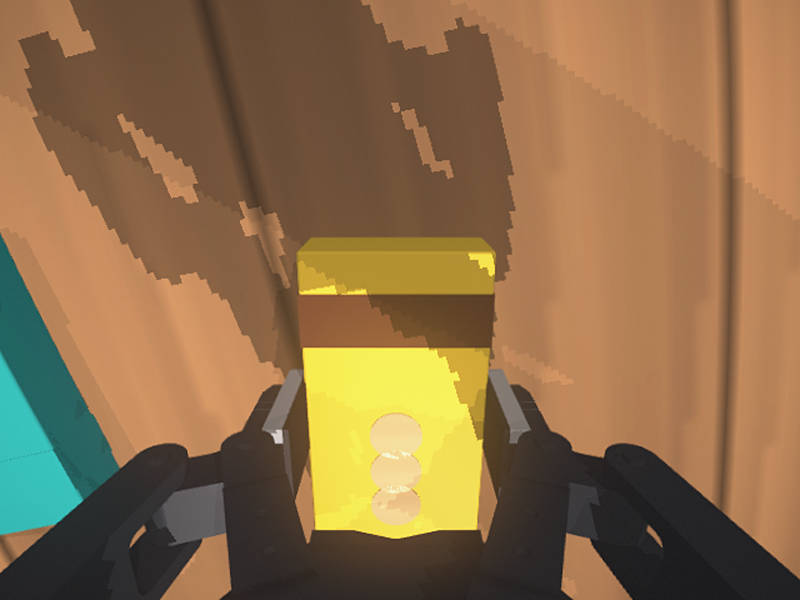

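```bash
python3 -c "
from h import *
M0=Rn.from_rotvec([1.275,1.165,-1.275]).as_matrix();y0=np.arctan2(M0[1,1],M0[0,1]);print(y0)
s,p,M=tool();p[2]=.125
plan([.5137,.0300,.125],y0,8,140,p=p)"
```

```text
-0.08984260681262961
[[0.0, 5.0, -40.0, np.float64(-0.013), 140], [0.0, 6.0, -40.5, np.float64(-0.012), 140], [0.0, 6.0, -40.0, np.float64(-0.013), 140], [0.0, 6.5, -40.0, np.float64(-0.013), 140], [0.0, 7.0, -40.0, np.float64(-0.012), 140], [0.0, 8.0, -39.5, np.float64(-0.013), 140], [0.0, 8.0, -40.0, np.float64(-0.012), 140], [0.0, 8.5, -39.5, np.float64(-0.013), 140]] end [0.5135 0.0301 0.125 ] -0.09
```

>>> {"name": "send_rows", "arguments": {"commands": [[-10,0,0,0,140],[-55,0,0,0,140],[-55,0,0,0,140]]}}

```text
t: 19.85
position: [0.4126, -0.2781, 0.126]
tcp_rot: [1.349, 1.114, -1.349]
force: [0.9, -1.0, -3.4]
gripper_width: 0.0528
```

>>> {"name": "send_rows", "arguments": {"commands": [[0,5,-40,-0.013,140],[0,6,-40.5,-0.012,140],[0,6,-40,-0.013,140],[0,6.5,-40,-0.013,140],[0,7,-40,-0.012,140],[0,8,-39.5,-0.013,140],[0,8,-40,-0.012,140],[0,8.5,-39.5,-0.013,140],[0,0,0,0,140],[0,0,0,0,140]]}}

```text
t: 21.1
position: [0.5136, 0.0298, 0.1249]
tcp_rot: [1.274, 1.166, -1.275]
force: [-0.1, 0.4, -2.5]
gripper_width: 0.0527
```

>>> {"name": "send_rows", "arguments": {"commands": [[25,0,0,0,140],[25,0,0,0,140],[22,0,0,0,140],[0,0,0,0,140],[0,0,0,0,140],[0,0,0,0,140],[0,0,0,0,140]]}}

```text
t: 21.98
position: [0.5146, 0.0298, 0.0536]
tcp_rot: [1.276, 1.164, -1.274]
force: [0.3, 0.5, -2.3]
gripper_width: 0.0531
```

```bash
python3 look.py wrist k1 0 0 640 480 1.25; python3 -c "
from h import *
s,p,M=tool();print(p,np.arctan2(M[1,1],M[0,1]))
plan([.5137,.0300,.040],-.0898,1,140)"
```

```text
22.025 [0.51444938 0.02981848 0.0534619 ] [ 0.79592421 -1.05727277 -2.27127782] 0.052694330032394994
[0.51444938 0.02981848 0.0534619 ] -0.09004359488188071
[[13.5, -1.0, -0.0, np.float64(-0.0), 140]] end [0.5135 0.0299 0.04  ] -0.09
```

View pics/k1.png

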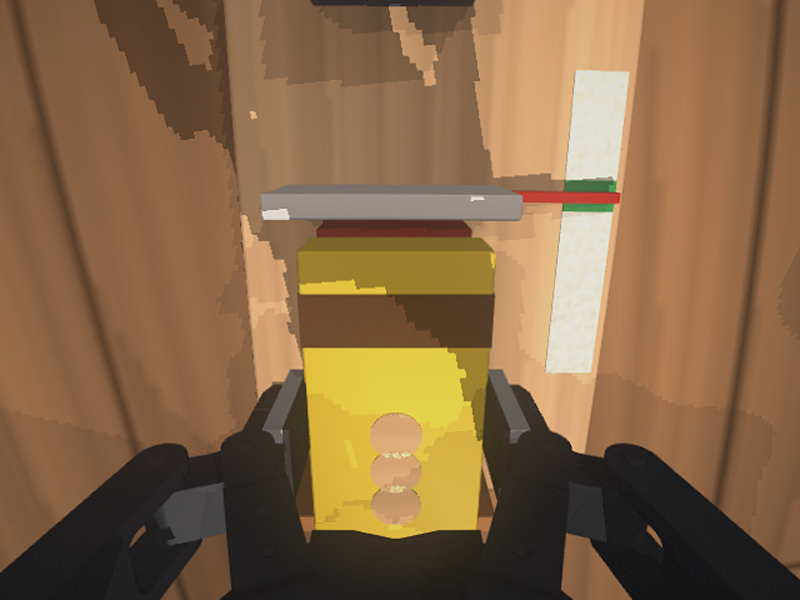

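>>> {"name": "send_rows", "arguments": {"commands": [[6,-0.5,0,0,140],[6,0,0,0,140],[0,0,0,0,140],[0,0,0,0,140],[0,0,0,0,140]]}}

```text
t: 22.65
position: [0.5137, 0.0299, 0.0409]
tcp_rot: [1.275, 1.165, -1.275]
force: [-0.4, -0.1, -2.6]
gripper_width: 0.0531
```

>>> {"name": "send_rows", "arguments": {"commands": [[2,0,0,0,140],[1,0,0,0,140],[0.7,0,0,0,140],[0,0,0,0,140],[0,0,0,0,140]]}}

```text
t: 23.28
position: [0.5136, 0.0299, 0.0372]
tcp_rot: [1.275, 1.165, -1.275]
force: [-0.7, 0.8, -2.8]
gripper_width: 0.053
```

>>> {"name": "send_rows", "arguments": {"commands": [[0.5,0,0,0,140],[0,0,0,0,140],[0,0,0,0,140]]}}

```text
t: 23.65
position: [0.5136, 0.0299, 0.037]
tcp_rot: [1.275, 1.165, -1.275]
force: [-2.0, -0.3, 5.9]
gripper_width: 0.0533
```

Contact (force went from −2.8 to +5.9 N). Release.

>>> {"name": "send_rows", "arguments": {"commands": [[0,0,0,0,75],[0,0,0,0,60],[0,0,0,0,40],[0,0,0,0,0],[0,0,0,0,0]]}}

```text
t: 24.28
position: [0.5136, 0.0299, 0.0366]
tcp_rot: [1.275, 1.165, -1.275]
force: [-0.6, 0.1, -0.4]
gripper_width: 0.0851
```

>>> {"name": "send_rows", "arguments": {"commands": [[-10,0,0,0,0],[-40,0,0,0,0],[-40,0,0,0,0],[-30,0,0,0,0],[0,0,40,0,0],[0,0,0,0,0],[0,0,0,0,0],[0,0,0,0,0]]}}

```text
t: 25.28
position: [0.5098, -0.0094, 0.1565]
tcp_rot: [1.275, 1.166, -1.275]
force: [0.6, 0.6, -0.1]
gripper_width: 0.0854
```

```bash
python3 look.py wrist l1 0 0 640 480 1.25; python3 look.py scene l2 280 190 430 290 5
```

```text
25.325 [ 0.50986843 -0.0093642   0.1564345 ] [-0.32646477 -0.22132708 -0.11559938] 0.08547497558070653
25.375 [ 0.50986522 -0.00939176  0.15640443] [ 0.63236998  0.06632434 -0.15183604] 0.08566016750474263
```

View pics/l1.png

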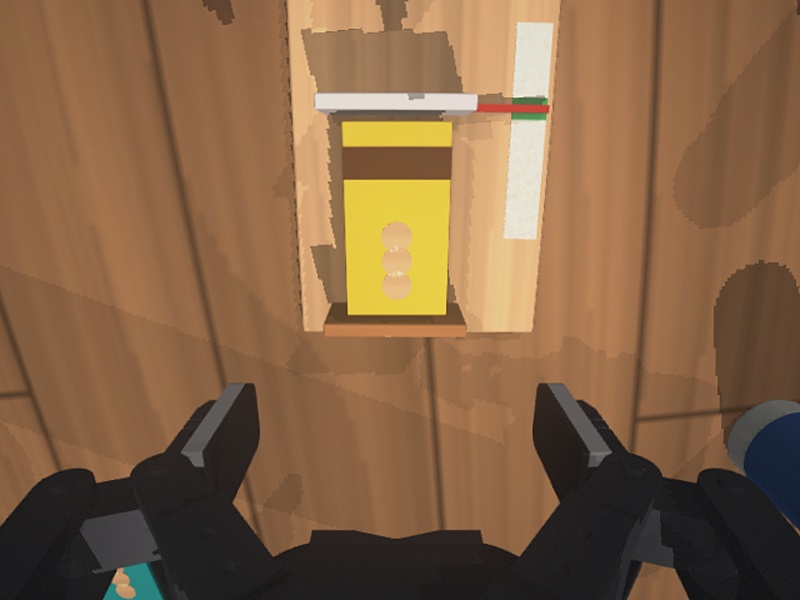

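View pics/l2.png

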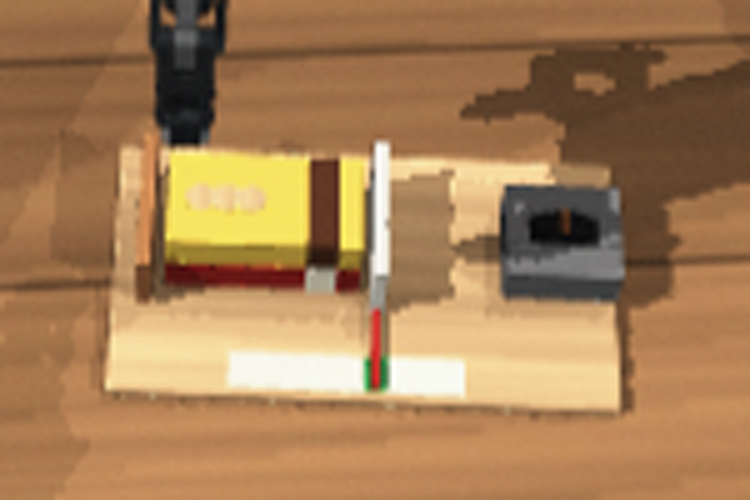

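>>> {"name": "send_rows", "arguments": {"commands": [[-20,0,50,0,0],[0,0,50,0,0],[0,0,50,0,0],[0,0,50,0,0],[0,0,0,0,0]]}}

```text
t: 26.0
position: [0.4919, -0.2117, 0.1765]
tcp_rot: [1.277, 1.163, -1.278]
force: [-0.3, 1.4, -0.2]
gripper_width: 0.0854
```

```bash
python3 look.py top m1 220 195 365 300 5;python3 look.py top m2 0 0 640 480 1
```

```text
26.05 [ 0.49177762 -0.21002443  0.17634176] [-0.10551382  0.47863412  0.09917554] 0.085792343641304
26.1 [ 0.49174018 -0.20895056  0.17625457] [ 0.3970028  -0.26821813 -0.38784744] 0.08521730196282949
```

View pics/m1.png

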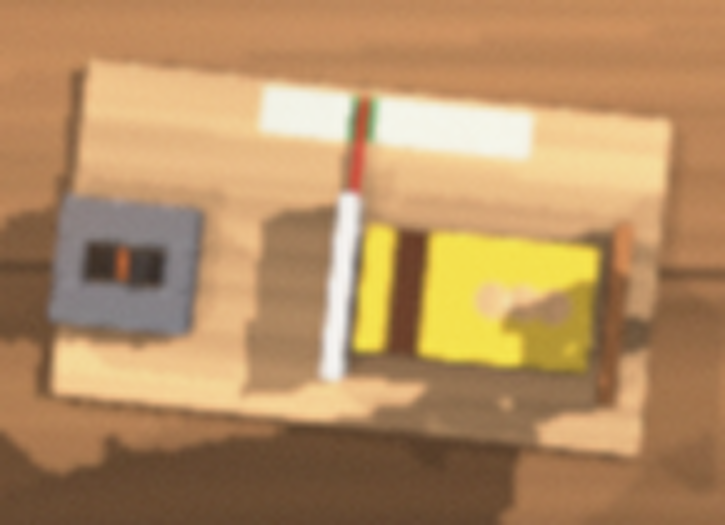

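View pics/m2.png

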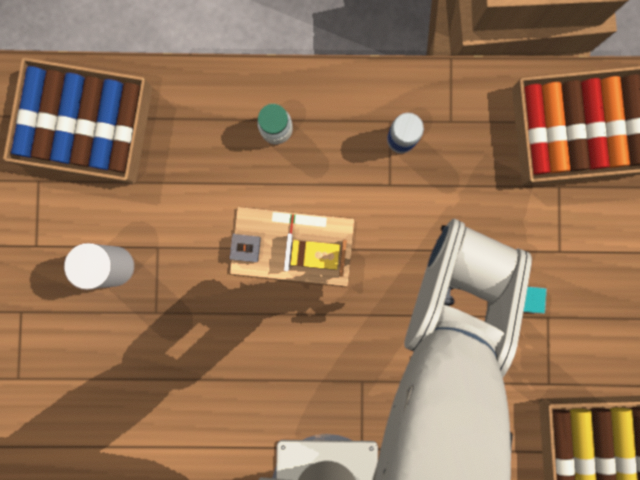

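```bash
python3 - <<'E'
from h import *; from station import *
c=camera('top')
R=np.array([[np.cos(TH),-np.sin(TH)],[np.sin(TH),np.cos(TH)]])
k=lambda P,z:(ray(c,crop(P,5,220,195),z)[:,:2]-TR)@R*1e3
y=k([(366,224),(601,244),(588,373),(354,354)],.054);print(y,y.mean(0))
r=k([(372,230),(597,250),(585,371),(360,352)],.032);print(r,r.mean(0))
E
```

```text
[[ 27.82520066  51.63336066]
 [ 29.42253342 -49.81834418]
 [-26.25973909 -49.76225817]
 [-28.26678786  50.98024005]] [0.68030178 0.75824959]
[[ 26.45201992  50.0103135 ]
 [ 27.63772351 -48.78963846]
 [-25.45977942 -48.82340727]
 [-27.10512637  49.71403628]] [0.38120941 0.52782601]
```

Yellow and red centres agree within about 0.5 mm. Handing in.

```bash
python3 -c "
from station import *
print(finish_job())"
```

```text
the job is handed in; nothing more can be done
None
```

The tray is set and both cartons are stacked in the bay. The job was handed in at about 26 s of the 67 s allowed, and `finish_job()` gave no verdict.

- **Thumbwheel:** I rolled it in two fingertip strokes at about 10–13 N. One press briefly read 17.7 N before I eased off, above the suggested 5–15 N. The red pointer then sat centred in the green band with the wheel's orange mark on top, and it was still there in the last pictures.
- **Red carton:** I set it down flat on the dark strip until I felt contact, then let go. It measures within about 0.5 mm of the bay centre and touches neither the fence nor the divider.
- **Yellow carton:** I gripped it the same way, set it on the red one and let go. From the top camera the two centres agree to about 0.4 mm and the edges look flush. That is finer than the 2 mm camera calibration.
- **Bystanders:** The can, jar and canister are at the same pixels as at the start.

The last wrist force readings were near zero, with the gripper open and well clear of the tray. No checks failed. My first wrist measurement of the tray was about 4 mm off the top camera because the arm was still moving; repeated at rest, it agreed to about 1 mm.

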